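# Wedge a walnut bar up against its kerfed pattern bar

## Task

Clamp the walnut bar beside the kerfed pattern bar on the plywood wedge board, so that the saw kerfs can be carried across: the pale kerfed bar goes against the low fence with its kerfed face towards the walnut bar, the walnut bar close behind it, both centred along the board. Then lay a wedge behind the walnut bar at each end, thin ends pointing to the middle, and push each in against its slanted cleat until the bars are held snug with no gaps. Leave the glue bottle and the block plane where they are.

Things in the scene. Friction and masses are not known exactly. Their poses are not given: they have to be found in the camera images.
- clamp_board: plywood board fixed to the bench, 205 x 330 x 18 mm; origin under its middle, +x away from the robot, +y left, deck at z 18. Near side: low fence, 20 mm above the deck, inner face at x -62. Far side: two light-brown slanted cleats 27 high, working faces from x 40 at |y| 90 to x 53 at |y| 128, opening outward at 18.7 deg to y; a rail behind them (x 68 to 92).
- pale_bar: pale sawn bar, 45 x 230 x 40 mm (x, y, z), lying with its row of saw kerfs up; origin at the centre of its upper face, 40 mm above the surface, own z points down, long axis y. 0.25 kg, loose.
- pale_bar_kerfs (a point): middle of the kerfed long face of the pale bar (its own -x face; this face is turned away from the robot at the start), 10 mm below the top edge.
- walnut_bar: dark brown walnut bar, 34 x 250 x 50 mm (x, y, z); origin at the centre of its underside, long axis y. 0.26 kg, loose.
- wedge_1: mahogany-brown clamping wedge lying on its side, 130 mm long, 40 mm high as it lies, like wedge_2. Seen from above it tapers evenly from 50 mm at the thick end to 6 mm at the thin end (18.7 deg between its two long faces). Origin: mid-length of one long face, 20 mm above the surface; own +y to the thick end, own +z from that face through the wedge, own x vertical. 0.16 kg.
- wedge_2: mahogany-brown clamping wedge lying on its side, 130 mm long, 40 mm high as it lies, like wedge_1; either may go at either end. Seen from above it tapers evenly from 50 mm at the thick end to 6 mm at the thin end (18.7 deg between its two long faces). Origin: mid-length of one long face, 20 mm above the surface; own +y to the thick end, own +z from that face through the wedge, own x vertical. 0.16 kg.
- wedge_1_tip (a point): middle of the thin end of wedge_1, half-way up (20 mm above the surface it lies on). With both bars home, a snug wedge has it about 40 mm from the middle of the board along y and 3 mm behind the walnut bar; a push of 10 to 15 N along the wedge seats it, and friction then holds it.
- wedge_2_tip (a point): middle of the thin end of wedge_2, half-way up, in the same way.
- glue_bottle: amber squeeze bottle with a red spout, 58 mm across, 164 mm tall, loose, standing; origin at the centre of its underside. To be left alone.
- block_plane: small metal block plane, 51 x 160 x 48 mm (x, y, z), loose; origin at the centre of its underside. To be left alone.

How it is judged:
By the outcome, as a careful person would: the job done as asked, in the order asked, and still so for the second after the job is handed in, with the robot touching nothing.
It also fails if it takes over 96 s, if anything falls off the work surface, if the arm or the gripper's body presses on something with over 40 N, if the wrist force passes 120 N, or if a joint passes its speed limit or range.

## Robot

A 7-joint arm with a two-finger parallel gripper is mounted at the origin on a cart in front of the work surface, level with it; the furniture and walls round the work are solid. World frame = base frame: x ahead of the robot, y to its left, z up, the work surface at z = 0. Lengths are in m, angles in degrees, forces in N, time in s.
With the tool pointing down it reaches from about 0.425 to 0.95 m from the base axis. Payload 4.7 kg.
Tool frame: the origin (TCP) lies on the centre line of the jaws, within the pads' length; the fingertips stand 25 mm ahead of it and the grasp point (between the pads) lies 6 mm ahead of it; z points along the fingers, y is the line along which they close (so a half turn about z gives the same grasp; the last joint's range is limited). The gripper opens to 85 mm and grips with 20 to 120 N. Pads are 22 mm wide; open, the fingers measure 114 mm over their backs; the gripper's body (76 mm by 85 mm) begins 54 mm behind the grasp point. The pads swing forward as they close: fully open they stand 13 mm farther back than shut.
Start: joints at [-67.89, 26.849, -2.785, 87.806, 1.381, 65.374, -4.715], TCP at [0.272, 0.618, 0.256] pointing down, gripper open.
Joint ranges: [-148.3, 148.3], [-19.14, 114.17], [-79.39, 73.82], [5.75, 140.21], [-59.74, 239.74], [12.07, 113.84], [-152.46, 152.46]. Speed limits (degrees/s): [147.25, 147.25, 180, 180, 180, 180, 180].

## Interface

Orientations are given as [roll, pitch, yaw] about the fixed x, y, z axes, in that order (R = Rz(yaw) Ry(pitch) Rx(roll)).
In Python, from bench import ctrl gives the robot as it stands.
- The arm moves only by the tool servo_tool, never from a script. Its argument "targets" is a list of rows, each a list of 7 numbers: the turn, a rotation vector about the world's x, y, z in rad, then the shift along the world's x, y, z in mm, then the opening in per cent of the stroke, from 0 (shut) to 100 (fully open). In form: [[rx, ry, rz, dx, dy, dz, hand], ...]. A call has 1 to 20 rows; each row is the pose to reach, as a shift and turn from the pose commanded when the call began; what a row does not reach only later rows make up. A row lasts 1/8 s, in which the tool goes at most 62.5 mm and 10.7 degrees, less where a joint would pass 70% of its speed; a pose out of reach is approached as far as the arm can. A call with a gripper value outside its range is refused whole. The fingers move at their own pace and stop on an object; "grip_force" is the grip in N (left out, the last holds). Time passes only in rows, so rows that repeat a pose let the fingers close. It gives the time, the measured TCP pose, the force, the opening and the grip force at its end, in the units of the state.
- ctrl.sense(): the state, without advancing time (a new reading comes with each control period).
- ctrl.read_camera(name): name is "side" or "top" or "wrist"; returns a dict with "img" (420x560x3 uint8, red, green, blue), "fx", "fy", "cx", "cy" (pixels), "world_to_cam" (4x4, takes a point from world to camera coordinates); the wrist camera has in their place "tool_from_camera" (4x4, takes a point from camera to tool coordinates, whose origin is the TCP and whose axes are the flange's). Camera axes: x right, y down, z forward; pixel columns grow to the right and rows downward; lengths in m; the calibration is good to about 2 mm. A picture is of the moment at which its call begins: read the wrist's pose just before it. There is no depth.
- ctrl.hand_in(): hands the job in; it is judged then, once.
The state is a dict: "time": time; "joint_positions": joint angles; "qvel": joint speeds; "joint_torque": joint torques, N m; "ee_pos": TCP position; "tool_rot": TCP orientation; "force": force on the tool from outside, world axes, zero at the start; "wrist_torque": the same for the moment, N m; "width": finger opening in m; "finger_force": force on a finger pad.
Only numpy, scipy, OpenCV 4.12 (cv2) and the standard library are available. Lean on these libraries where they do the work, as an engineer would, in place of code of your own. Each camera call takes 0.05 s, during which the arm holds its last target. There are 200 camera calls.

## Working session

There is one attempt and no reset: what is moved stays moved. The work goes in short steps, Python scripts to look and compute and a tool call to move; the robot and the scene stay as the last step left them, time stands still between calls to the robot, and variables do not carry over. Pictures are saved under pics/ and viewed, at most 14 in all, crops included, and the job is handed in when it is done.

Besides the shell and the picture viewer there is one more tool, called after ">>>" in YAML: its name, and indented under it one key for each argument. servo_tool: Moves the arm, as the interface text tells. Its arguments: {"type":"object","properties":{"targets":{"type":"array"},"grip_force":{"type":"number"}},"required":["targets"]}

```bash
mkdir -p pics
cat > h.py <<'E'
import numpy as np, cv2
from bench import ctrl
from scipy.spatial.transform import Rotation as R
def snap(n,f=None):
    s=ctrl.sense(); c=ctrl.read_camera(n)
    if f: cv2.imwrite('pics/'+f+'.png',c['img'][:,:,::-1])
    if 'world_to_cam' not in c:
        T=np.eye(4);T[:3,:3]=R.from_euler('xyz',s['tool_rot'],degrees=True).as_matrix();T[:3,3]=s['ee_pos']
        c['world_to_cam']=np.linalg.inv(T@c['tool_from_camera'])
    return c
def ray(c,u,v):
    M=np.linalg.inv(c['world_to_cam']); d=M[:3,:3]@np.array([(u-c['cx'])/c['fx'],(v-c['cy'])/c['fy'],1])
    return M[:3,3],d/np.linalg.norm(d)
def onz(c,u,v,z):
    o,d=ray(c,u,v); return o+d*(z-o[2])/d[2]
def tri(c1,p1,c2,p2):
    o1,d1=ray(c1,*p1);o2,d2=ray(c2,*p2)
    t=np.linalg.lstsq(np.c_[d1,-d2],o2-o1,rcond=None)[0]
    a=o1+t[0]*d1;b=o2+t[1]*d2
    return (a+b)/2,np.linalg.norm(a-b)
def proj(c,P):
    p=c['world_to_cam']@np.r_[P,1]; return np.array([c['fx']*p[0]/p[2]+c['cx'],c['fy']*p[1]/p[2]+c['cy']])
E
python3 - <<'E'
from h import *
for n in('top','side'):
    c=snap(n,n+'0'); print(n,c['fx'],np.linalg.inv(c['world_to_cam']).round(3).tolist())
c=snap('wrist');print(c['tool_from_camera'].round(3).tolist())
print(ctrl.sense())
E
```

```text
top 476.97897296383263 [[0.013, -0.991, 0.136, 0.402], [-1.0, -0.011, 0.018, -0.031], [-0.016, -0.136, -0.991, 1.297], [0.0, 0.0, 0.0, 1.0]]
side 423.2594957001624 [[0.957, -0.086, 0.276, 0.272], [-0.289, -0.332, 0.898, -1.032], [0.014, -0.939, -0.342, 0.446], [0.0, 0.0, 0.0, 1.0]]
[[-0.0, -0.951, -0.308, 0.079], [1.0, -0.0, -0.0, 0.0], [0.0, -0.308, 0.951, -0.119], [0.0, 0.0, 0.0, 1.0]]
{'time': 0.15, 'joint_positions': array([-67.89107095,  26.8869743 ,  -2.78349289,  87.85798006,
         1.38016579,  65.37594661,  -4.71698208]), 'qvel': array([ 0.02972445, -0.10726186, -0.01099337, -0.23110649,  0.06340025,
       -0.0249891 , -0.0709378 ]), 'joint_torque': array([ 1.77673292e-04, -5.10763979e+01, -4.66155494e-02, -2.37976813e+01,
        1.07857405e-02,  5.41099347e-03,  4.20659603e-06]), 'ee_pos': array([0.27183481, 0.61739322, 0.25549925]), 'tool_rot': array([-1.79912647e+02,  2.55804555e-03,  1.56234159e+02]), 'force': array([-0.22875307,  0.0306445 , -0.19826252]), 'wrist_torque': array([0.01826982, 0.00943742, 0.00519243]), 'finger_force': 0.0, 'width': 0.08587759265726765}
```

View pics/top0.png

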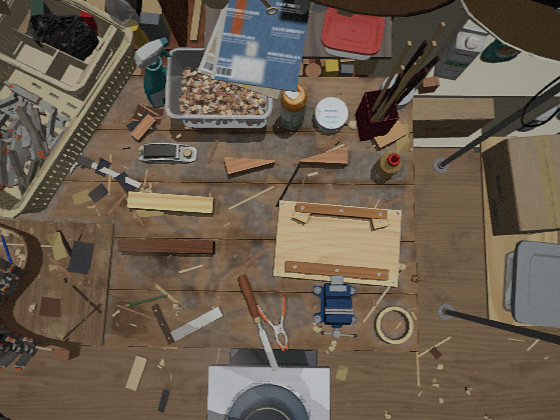

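View pics/side0.png

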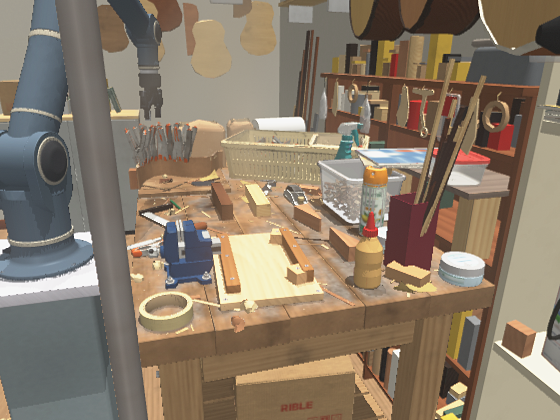

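The top view shows the pale bar at about (170,203), the walnut bar at (166,247), wedges at (249,164) and (324,155), and the board at (338,243). The glue bottle is at (388,165) and the plane at (167,153). The side view shows the same layout with the bottle at (368,262).

Run:
```python
from h import *
im=cv2.imread('pics/top0.png')
a=cv2.resize(im[135:295,105:415],None,fx=2.55,fy=2.55,interpolation=cv2.INTER_CUBIC);cv2.imwrite('pics/crop1.png',a);print(a.shape)
c=snap('top')
def rect(box,f,z,name):
    x0,y0,x1,y1=box; sub=c['img'][y0:y1,x0:x1].astype(int); m=f(sub).astype(np.uint8)
    cs,_=cv2.findContours(m,cv2.RETR_EXTERNAL,cv2.CHAIN_APPROX_NONE); k=max(cs,key=cv2.contourArea)
    pts=np.array([onz(c,p[0][0]+x0,p[0][1]+y0,z)[:2] for p in k],np.float32)
    r=cv2.minAreaRect(pts*1000); print(name,len(k),np.round(r[0],0),np.round(r[1],0),round(r[2],1)); 
    print(np.round(cv2.boxPoints(r)).tolist())
rect((115,180,225,225),lambda s:(s[...,0]>150)&(s[...,0]-s[...,2]>40),.04,'pale')
rect((110,230,222,262),lambda s:(s.sum(2)<230)&(s[...,0]-s[...,2]>15),.05,'walnut')
rect((268,190,408,295),lambda s:(s[...,0]>150),.018,'board')
for b,n in(((218,148,280,180),'wA'),((290,135,355,172),'wB')):
    rect(b,lambda s:(s[...,0]>120)&(s[...,0]-s[...,2]>50),.04,n)
```

```text
(408, 790, 3)
pale 205 [584. 271.] [230.  55.] 86.6
[[550.0, 157.0], [605.0, 154.0], [619.0, 384.0], [564.0, 387.0]]
walnut 332 [462. 281.] [ 81. 275.] 0.7
[[419.0, 418.0], [423.0, 143.0], [504.0, 144.0], [500.0, 419.0]]
board 693 [ 475. -188.] [350. 249.] 86.3
[[339.0, -355.0], [588.0, -371.0], [610.0, -22.0], [362.0, -6.0]]
wA 114 [681.  62.] [ 44. 138.] 0.5
[[658.0, 131.0], [660.0, -7.0], [704.0, -7.0], [702.0, 131.0]]
wB 114 [ 715. -140.] [130.  47.] 87.9
[[689.0, -204.0], [736.0, -206.0], [741.0, -76.0], [694.0, -74.0]]
```

View pics/crop1.png

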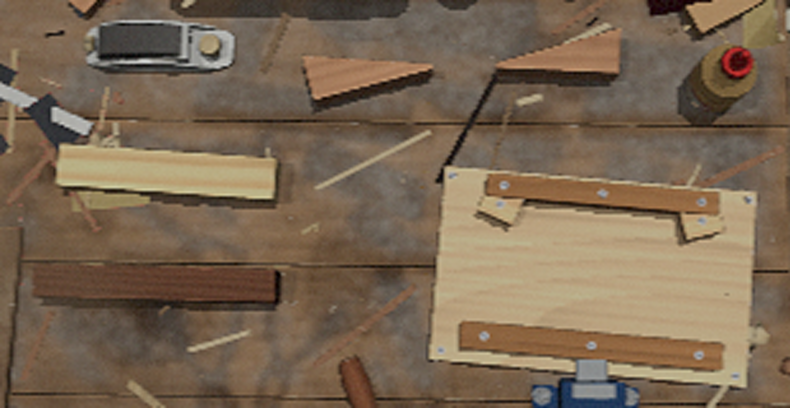

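The crop confirms the board corners at about (443,168), (757,190), (746,386) and (430,360). Both wedges have their thin ends towards each other. Next is a closer look over the bars with the wrist camera.

>>> servo_tool:
  targets:
    - [0,0,-0.17,40,-60,40,100]
    - [0,0,-0.34,70,-105,80,100]
    - [0,0,-0.5,100,-155,110,100]
    - [0,0,-0.67,130,-205,144,100]
    - [0,0,-0.83,165,-260,144,100]
    - [0,0,-1.0,200,-315,144,100]
    - [0,0,-1.152,235,-365,144,100]
    - [0,0,-1.152,268,-418,144,100]
    - [0,0,-1.152,268,-418,144,100]
    - [0,0,-1.152,268,-418,144,100]

```text
time: 1.45
ee_pos: [0.5413, 0.1962, 0.4004]
tool_rot: [180.0, 0.1, 89.9]
force: [0.2, -0.2, -0.1]
width: 0.0852
finger_force: 0.0
```

Run:
```python
from h import *
c=snap('wrist','w1');s=ctrl.sense();print(s['time'],s['ee_pos'],s['tool_rot'],s['joint_positions'].round(),c['fx'])
for P in((.584,.271,.04),(.462,.281,.05)):print(proj(c,P))
```

```text
1.5 [0.54021449 0.19889157 0.40016145] [-1.79977515e+02 -9.05274464e-03  9.00926347e+01] [-42.  12.  21.  91.  -5.  78. -20.] 326.65376469124317
[309.11485212 112.44219241]
[220.2852954  105.08464182]
```

View pics/w1.png

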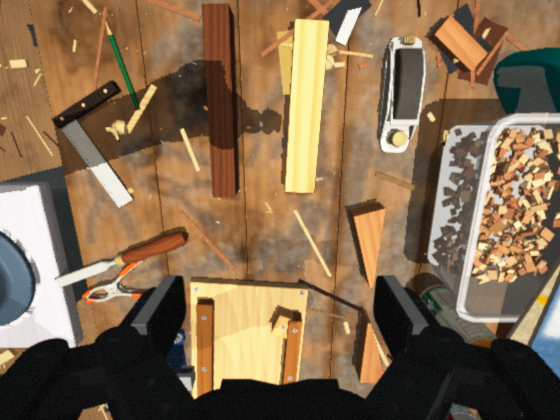

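The wrist view shows the walnut bar at x 203–235, y 4–197 and the pale bar from (298,19) to (313,192). Wedge A is at (352–384, 203–288), the board's left end at (190–307, 280), and the plane at (402,95).

```bash
cat >> h.py <<'E'
def blob(c,box,f):
    x0,y0,x1,y1=box; m=f(c['img'][y0:y1,x0:x1].astype(int)).astype(np.uint8)
    m=cv2.morphologyEx(cv2.morphologyEx(m,cv2.MORPH_OPEN,np.ones((3,3))),cv2.MORPH_CLOSE,np.ones((5,5)))
    cs,_=cv2.findContours(m,cv2.RETR_EXTERNAL,cv2.CHAIN_APPROX_NONE); k=max(cs,key=cv2.contourArea)
    return k[:,0,:]+np.array([x0,y0])
def top_rect(c,k,z):
    r=cv2.minAreaRect(np.array([onz(c,u,v,z)[:2]*1000 for u,v in k],np.float32)); return r,cv2.boxPoints(r)
palef=lambda s:(s[...,0]>140)&(s[...,1]>120)&(s[...,0]-s[...,2]>40)
walf=lambda s:(s.sum(2)<230)&(s[...,0]-s[...,2]>14)&(s[...,0]>1.5*s[...,2])
wedf=lambda s:(s[...,0]>110)&(s[...,0]-s[...,2]>55)
E
python3 - <<'E'
from h import *
w=snap('wrist');t=snap('top')
def pr(n,c,k,z):
    r,b=top_rect(c,k,z);print(n,np.round(r[0],1),np.round(r[1],1),round(r[2],2),b.round().tolist())
    px=cv2.boxPoints(cv2.minAreaRect(k.astype(np.float32)));return px
kw=blob(w,(282,10,335,200),palef);kt=blob(t,(115,180,225,225),palef)
pw=pr('pale w',w,kw,.04);pt=pr('pale t',t,kt,.04)
ww=blob(w,(195,0,245,205),walf);wt=blob(t,(110,230,222,262),walf)
pr('wal w',w,ww,.05);pr('wal t',t,wt,.05)
da=blob(w,(345,195,392,300),wedf);pr('wA',w,da,.04)
# heights: right-end (low y) edge mid points, two views
def lowy(c,k,z):
    P=np.array([onz(c,u,v,z) for u,v in k]); i=P[:,1]<P[:,1].min()+.006; return k[i].mean(0)
for n,a,b,z in(('pale',kw,kt,.04),('wal',ww,wt,.05)):
    p,q=lowy(w,a,z),lowy(t,b,z);print(n,p,q,tri(w,p,t,q))
m=w['img'].copy();
for k in(kw,ww,da):cv2.polylines(m,[k.reshape(-1,1,2)],True,(0,255,0),1)
cv2.imwrite('pics/w1m.png',m[:300,180:400,::-1].repeat(2,0).repeat(2,1))
E
```

```text
pale w [583.4 274.2] [ 78.1 250.6] 0.22 [[544.0, 399.0], [545.0, 149.0], [623.0, 149.0], [622.0, 400.0]]
pale t [575.8 222.4] [133.4  43.7] 86.78 [[550.0, 157.0], [594.0, 155.0], [601.0, 288.0], [558.0, 290.0]]
wal w [459.8 279.4] [240.1  68.3] 85.55 [[416.0, 162.0], [484.0, 157.0], [503.0, 396.0], [435.0, 402.0]]
wal t [454.6 220.8] [134.6  72.1] 73.76 [[401.0, 166.0], [470.0, 146.0], [508.0, 275.0], [439.0, 296.0]]
wA [683.1  65.4] [ 74.6 181.8] 3.61 [[640.0, 154.0], [652.0, -28.0], [726.0, -23.0], [715.0, 159.0]]
pale [306.5        198.57142857] [211.66666667 204.5       ] (array([0.57543998, 0.15482349, 0.05645205]), np.float64(0.010243429897618745))
wal [237.11111111 193.66666667] [211.33333333 246.93333333] (array([0.46756087, 0.15509568, 0.01967945]), np.float64(0.014987333239240593))
```

View pics/w1m.png

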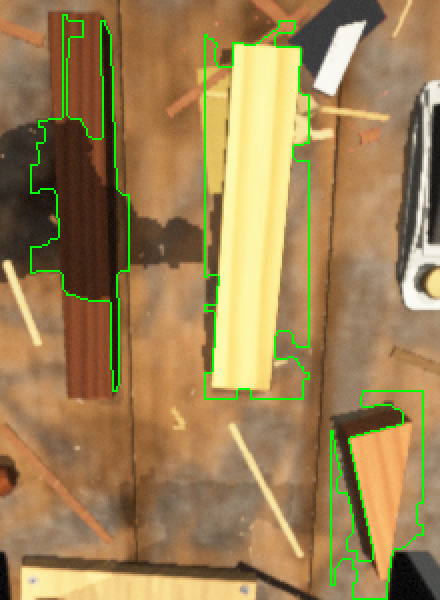

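The masks leak into shadows, but the edges are clear to the eye. On the double-size crop the pale top runs (232,45)–(301,47)–(270,389)–(212,387), and the walnut top runs (49,12)–(102,13)–(112,397)–(66,398). I'll use these corners.

Run:
```python
from h import *
w=snap('wrist');t=snap('top')
W=lambda a:(a[0]/2+180,a[1]/2)
T=lambda a:(a[0]/2.55+105,a[1]/2.55+135)
for n,z,q in(('pale',.04,[(232,45),(301,47),(270,389),(212,387)]),('wal',.05,[(49,12),(102,13),(112,397),(66,398)]),('wA',.04,[(348,436),(411,421),(384,578)]),('board',.018,[(22,556),(256,567)])):
    P=np.array([onz(w,*W(p),z)*1000 for p in q]);print(n,P[:,:2].round().tolist(),P.mean(0).round())
    if len(P)==4:print('  len,wid',np.linalg.norm(P[0]-P[3]),np.linalg.norm(P[1]-P[0]),np.linalg.norm(P[2]-P[3]),'yaw',np.degrees(np.arctan2(-(P[0]-P[3])[0],(P[0]-P[3])[1])),np.degrees(np.arctan2(-(P[1]-P[2])[0],(P[1]-P[2])[1])))
for n,a,b in(('pale far L',(301,47),(59,144)),('pale far R',(270,389),(276,159)),('wal far L',(102,13),(35,264)),('wal far R',(112,397),(276,269)),('wA thick far',(411,421),(304,56))):
    p,e=tri(w,W(a),t,T(b));print(n,(p*1000).round(),round(e*1000,1))
B=np.array([onz(t,*T(p),.018)*1000 for p in[(443,168),(757,190),(746,386),(430,360)]])[:,:2]
print('board',B.round().tolist(),B.mean(0),[np.linalg.norm(B[i]-B[i-1]).round() for i in range(4)])
```

```text
pale [[560.0, 388.0], [605.0, 387.0], [594.0, 159.0], [550.0, 160.0]] [577. 274.  40.]
  len,wid 227.99601899543615 44.72901228398752 43.815761622291724 yaw -2.548789775552839 -2.775539108547108
wal [[445.0, 403.0], [478.0, 403.0], [476.0, 155.0], [441.0, 154.0]] [460. 279.  50.]
  len,wid 249.5851769183059 33.10600926967278 34.17591063489795 yaw -0.7791012098346214 -0.5390628130808417
wA [[655.0, 122.0], [703.0, 134.0], [695.0, -2.0]] [684.  85.  40.]
board [[389.0, 5.0], [590.0, -5.0]] [490.  -0.  18.]
pale far L [610. 394.   8.] 1.3
pale far R [594. 156.  28.] 1.4
wal far L [478. 403.  43.] 4.4
wal far R [476. 151.  40.] 2.9
wA thick far [707. 130.  26.] 1.8
board [[587.0, -21.0], [568.0, -352.0], [363.0, -336.0], [386.0, -10.0]] [ 476.01950281 -179.65561574] [np.float64(202.0), np.float64(332.0), np.float64(205.0), np.float64(327.0)]
```

Lengths and widths agree with the text. I grip the pale bar 45 mm towards its +y end so that the fingers clear the vise jaw at the board.

>>> servo_tool:
  targets:
    - [0,0,-0.047,20,60,-60,100]
    - [0,0,-0.047,39,100,-110,100]
    - [0,0,-0.047,39,120,-160,100]
    - [0,0,-0.047,39,120,-220,100]
    - [0,0,-0.047,39,120,-275,100]
    - [0,0,-0.047,39,120,-325,100]
    - [0,0,-0.047,39,120,-350,100]
    - [0,0,-0.047,39,120,-357,100]
    - [0,0,-0.047,39,120,-357,100]
  grip_force: 60

```text
time: 2.82
ee_pos: [0.579, 0.3208, 0.0438]
tool_rot: [180.0, -0.0, 87.6]
force: [0.5, 0.1, -0.2]
width: 0.0855
finger_force: 0.0
```

>>> servo_tool:
  targets:
    - [0,0,0,0,0,0,20]
    - [0,0,0,0,0,0,20]
    - [0,0,0,0,0,0,20]
    - [0,0,0,0,0,0,20]
    - [0,0,0,0,0,0,20]
    - [0,0,0,0,0,0,20]
  grip_force: 60

```text
time: 3.58
ee_pos: [0.5799, 0.3203, 0.0449]
tool_rot: [179.9, -0.1, 87.5]
force: [-0.3, 0.5, 5.2]
width: 0.0441
finger_force: 64.0
```

Gripped at 44 mm. Lift and carry to beside the board for a closer look.

>>> servo_tool:
  targets:
    - [0,0,0,0,0,30,20]
    - [0,0,0,0,0,80,20]
    - [0,0,0,0,-20,135,20]
    - [0,0,0,0,-55,185,20]
    - [0,0,0,0,-100,225,20]
    - [0,0,0,0,-150,255,20]
    - [0,0,0,5,-205,280,20]
    - [0,0,0,10,-260,305,20]
    - [0,0,0,15,-320,305,20]
    - [0,0,0,20,-375,305,20]
    - [0,0,0,20,-425,305,20]
    - [0,0,0,20,-465,305,20]
    - [0,0,0,20,-490,305,20]
    - [0,0,0,20,-500,305,20]
    - [0,0,0,20,-500,305,20]
    - [0,0,0,20,-500,305,20]

```text
time: 5.58
ee_pos: [0.5993, -0.1782, 0.3481]
tool_rot: [-180.0, -0.1, 87.7]
force: [-0.4, 0.4, -1.9]
width: 0.0437
finger_force: 63.0
```

Run:
```python
from h import *
c=snap('wrist','w2');s=ctrl.sense();print(s['time'],s['ee_pos'],s['tool_rot'],s['qvel'].round(1),s['width'],s['joint_positions'].round())
for P in((.386,-.010,.018),(.587,-.021,.018),(.363,-.336,.018),(.568,-.352,.018)):print(proj(c,P).round())
```

```text
5.625 [ 0.59934513 -0.1782808   0.34812543] [-1.79986805e+02 -6.23116961e-02  8.76898544e+01] [ 0.  -0.1  0.2 -0.2  0.2 -0.2  0.1] 0.04386295168583219 [ -9.  20.  30.  89. -10.  74.  20.]
[100.  41.]
[264.  44.]
[130. 278.]
[263. 283.]
```

View pics/w2.png

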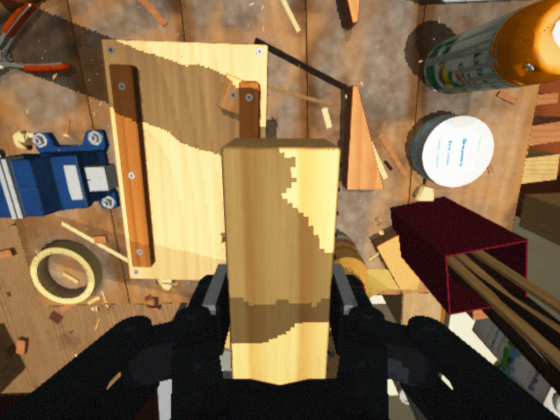

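The board's left corners (103,42) and (268,44) and lower-left corner (133,279) match the prediction within 3–4 px. The vise jaw ends at the board edge (117,180). The low fence runs at x 112–154. I'll zoom in for the fence edge and cleat.

Run:
```python
import cv2
im=cv2.imread('pics/w2.png');cv2.imwrite('pics/w2z.png',cv2.resize(im[30:290,95:280],None,fx=2.3,fy=2.3,interpolation=cv2.INTER_CUBIC))
```

```text
(no output)
```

View pics/w2z.png

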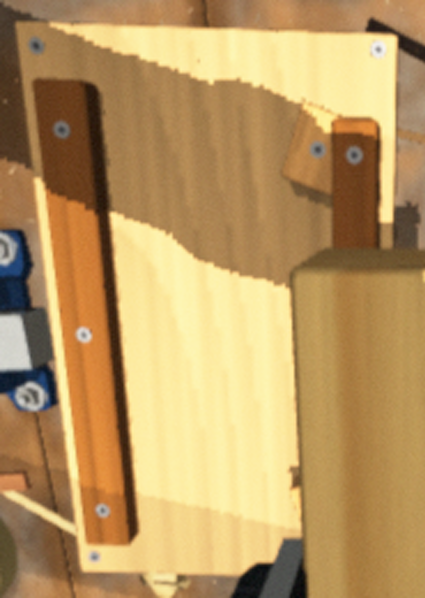

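In the zoom, the fence's inner foot runs from (100,90) to (138,535). The board's corners are (18,25), (397,33) and (82,572), and the left cleat's working edge goes from (283,178) to (306,98).

Run:
```python
from h import *
w=snap('wrist')
W=lambda a:(a[0]/2.3+95,a[1]/2.3+30)
p={n:onz(w,*W(a),z)[:2]*1000 for n,a,z in(('fenL',(100,90),.018),('fenR',(138,535),.018),('TL',(18,25),.018),('TR',(397,33),.018),('BL',(82,572),.018),('cl_in',(283,178),.045),('cl_out',(306,98),.045))}
yaws=[np.degrees(np.arctan2(-(a-b)[0],(a-b)[1])) for a,b in((p['fenL'],p['fenR']),(p['TL'],p['BL']))]
print({k:v.round() for k,v in p.items()},yaws)
for yw in(-3.3,-3.8,-4.3):
    r=np.radians(yw);ex=np.array([np.cos(r),np.sin(r)]);ey=np.array([-np.sin(r),np.cos(r)])
    print(yw,'C from TL',p['TL']+102.5*ex-165*ey,'TR',p['TR']-102.5*ex-165*ey,'BL',p['BL']+102.5*ex+165*ey,'cl_in',p['cl_in']-40*ex-90*ey,'fx',ex@p['fenL']+62,ex@p['fenR']+62,)
```

```text
{'fenL': array([427., -43.]), 'fenR': array([ 406., -312.]), 'TL': array([389., -10.]), 'TR': array([592., -22.]), 'BL': array([ 364., -337.]), 'cl_in': array([528., -93.]), 'cl_out': array([544., -55.])} [np.float64(-4.557448205046286), np.float64(-4.322622605076498)]
-3.3 C from TL [ 481.95907662 -180.24084502] TR [ 479.89728793 -180.49739438] BL [ 476.19667159 -178.33620886] cl_in [ 482.92769532 -180.89357204] fx 491.25119394730353 485.3425553021374
-3.8 C from TL [ 480.4665618  -181.04444957] TR [ 478.51554451 -179.51547488] BL [ 477.578415   -179.31812836] cl_in [ 482.16542064 -180.49654576] fx 491.3962091148851 487.8368444906338
-4.3 C from TL [ 478.96709112 -181.83499905] TR [ 477.14242247 -178.52153494] BL [ 478.95153705 -180.3120683 ] cl_in [ 481.40663966 -180.09288257] fx 491.5085240986675 490.2987045547279
```

>>> servo_tool:
  targets:
    - [0,0,-0.028,-40,15,-20,20]
    - [0,0,-0.028,-85,30,-50,20]
    - [0,0,-0.028,-125,45,-95,20]
    - [0,0,-0.028,-150,52,-145,20]
    - [0,0,-0.028,-152,52,-195,20]
    - [0,0,-0.028,-152,52,-235,20]
    - [0,0,-0.028,-152,52,-262,20]
    - [0,0,-0.028,-152,52,-275,20]
    - [0,0,-0.028,-152,52,-282,20]
    - [0,0,-0.028,-152,52,-284,20]
    - [0,0,-0.028,-152,52,-284,20]

```text
time: 7.05
ee_pos: [0.4476, -0.1283, 0.065]
tool_rot: [179.9, -0.0, 85.9]
force: [0.3, 0.0, -2.3]
width: 0.0439
finger_force: 62.9
```

>>> servo_tool:
  targets:
    - [0,0,0,0,0,-1,20]
    - [0,0,0,-1,0,-2,20]
    - [0,0,0,-2,0,-2,20]
    - [0,0,0,-3,0,-2,20]
    - [0,0,0,-4,0,-2,20]

```text
time: 7.68
ee_pos: [0.4442, -0.1285, 0.0629]
tool_rot: [179.8, 0.0, 85.9]
force: [2.1, -0.8, 2.5]
width: 0.0438
finger_force: 63.7
```

>>> servo_tool:
  targets:
    - [0,0,0,-1,0,0,20]
    - [0,0,0,-2,0,0,20]
    - [0,0,0,-3,0,0,20]
    - [0,0,0,-3,0,0,20]

```text
time: 8.18
ee_pos: [0.443, -0.1283, 0.063]
tool_rot: [179.7, 0.1, 86.1]
force: [7.3, 0.0, -1.1]
width: 0.0437
finger_force: 63.2
```

The pale bar is against the fence (7 N), where the measurement predicted. Release, then go to the walnut bar.

>>> servo_tool:
  targets:
    - [0,0,0,1,0,0,60]
    - [0,0,0,2,0,0,60]
    - [0,0,0,2,0,0,60]
    - [0,0,0,2,0,5,60]
    - [0,0,0,2,0,25,60]
    - [0,0,0,2,0,65,100]
    - [0,0,0,5,25,110,100]
    - [0,0,0.03,10,75,137,100]
    - [0,0,0.056,17,135,137,100]
    - [0,0,0.056,17,195,137,100]
    - [0,0,0.056,17,255,137,100]
    - [0,0,0.056,17,310,137,100]
    - [0,0,0.056,17,360,125,100]
    - [0,0,0.056,17,390,90,100]
    - [0,0,0.056,17,402,45,100]
    - [0,0,0.056,17,402,10,100]
    - [0,0,0.056,17,402,-10,100]
    - [0,0,0.056,17,402,-13,100]
    - [0,0,0.056,17,402,-13,100]

```text
time: 10.55
ee_pos: [0.4573, 0.2738, 0.0499]
tool_rot: [180.0, -0.0, 89.1]
force: [-0.1, 0.9, 0.3]
width: 0.0852
finger_force: 0.0
```

>>> servo_tool:
  targets:
    - [0,0,0,0,0,0,10]
    - [0,0,0,0,0,0,10]
    - [0,0,0,0,0,0,10]
    - [0,0,0,0,0,0,10]
    - [0,0,0,0,0,0,10]
    - [0,0,0,0,0,0,10]

```text
time: 11.3
ee_pos: [0.4578, 0.2742, 0.0502]
tool_rot: [179.9, -0.1, 89.1]
force: [0.2, -0.5, 6.2]
width: 0.0329
finger_force: 61.8
```

Run:
```python
from h import *
w=snap('wrist','w3');t=snap('top','t3');print(ctrl.sense()['joint_positions'].round())
cv2.imwrite('pics/j3.png',np.vstack([cv2.resize(w['img'][:200,150:430],(560,400)),cv2.resize(t['img'][195:300,268:408],(560,420))[:200]])[:,:,::-1])
```

```text
[-46.  30.  13. 117. -12.  34. -25.]
```

View pics/j3.png

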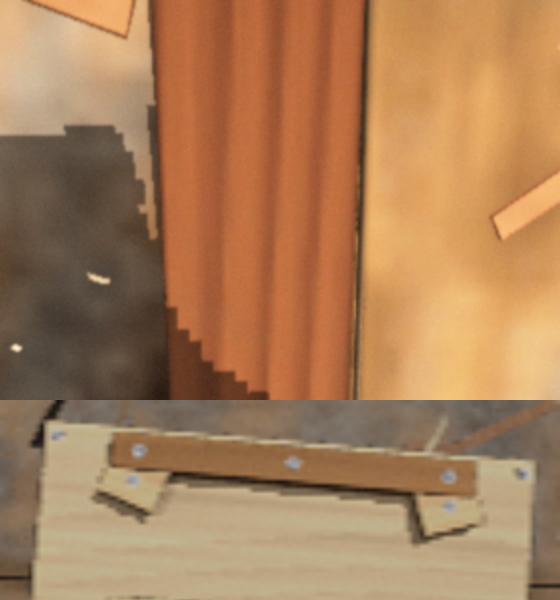

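Walnut is gripped (33 mm). Its ends aren't in the wrist view, so I'll check its centring over the board with the top camera.

>>> servo_tool:
  targets:
    - [0,0,0,0,0,30,10]
    - [0,0,0,0,0,80,10]
    - [0,0,0,0,-25,125,10]
    - [0,0,0,5,-70,150,10]
    - [0,0,-0.02,12,-125,150,10]
    - [0,0,-0.052,20,-185,150,10]
    - [0,0,-0.052,25,-245,150,10]
    - [0,0,-0.052,32,-305,150,10]
    - [0,0,-0.052,38,-365,150,10]
    - [0,0,-0.052,41,-415,150,10]
    - [0,0,-0.052,41,-445,150,10]
    - [0,0,-0.052,41,-455,150,10]
    - [0,0,-0.052,41,-455,150,10]
    - [0,0,-0.052,41,-455,150,10]

```text
time: 13.15
ee_pos: [0.4981, -0.1792, 0.199]
tool_rot: [-180.0, -0.1, 86.3]
force: [-0.3, 0.3, -2.2]
width: 0.0331
finger_force: 60.8
```

Run:
```python
from h import *
t=snap('top','t4');s=ctrl.sense();print(s['ee_pos'],s['tool_rot'],s['width'])
for y in(-.125,.125):print(proj(t,s['ee_pos']+[0.068*y,y,0]))
cv2.imwrite('pics/t4c.png',cv2.resize(t['img'][185:300,265:415,::-1],None,fx=5,fy=5,interpolation=cv2.INTER_CUBIC))
```

```text
[ 0.4981822  -0.17925456  0.19910046] [-1.79972528e+02 -6.02571334e-02  8.63294474e+01] 0.03303199431842598
[401.35165102 233.06288114]
[292.39288852 224.39900031]
```

View pics/t4c.png

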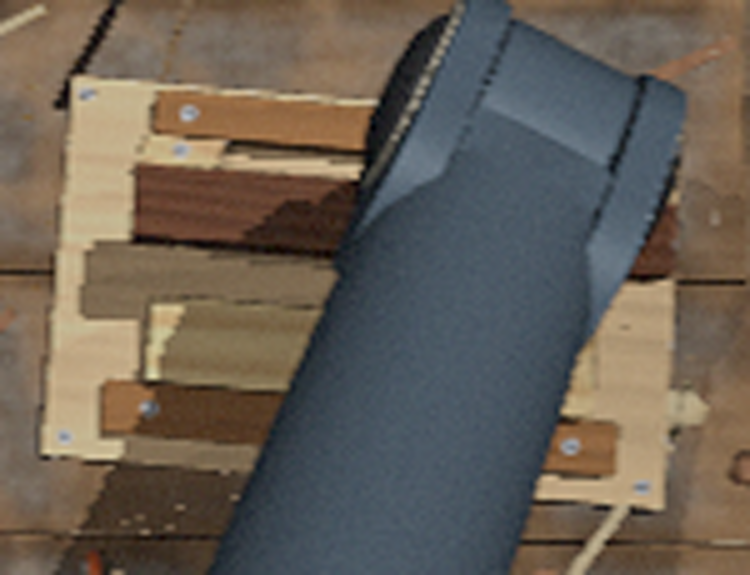

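The walnut ends at crop x 134 and 676, so it sits about 2 mm to +y of the tool. The pale bar lies along the fence, roughly centred. Lowering the walnut at board x of about 21.

>>> servo_tool:
  targets:
    - [0,0,0,2,-4,-30,10]
    - [0,0,0,2,-4,-65,10]
    - [0,0,0,2,-4,-95,10]
    - [0,0,0,2,-4,-115,10]
    - [0,0,0,2,-4,-125,10]
    - [0,0,0,2,-4,-130,10]
    - [0,0,0,2,-4,-130,10]

```text
time: 14.08
ee_pos: [0.5004, -0.185, 0.0697]
tool_rot: [180.0, -0.0, 86.2]
force: [0.9, -0.8, -1.6]
width: 0.0331
finger_force: 60.9
```

>>> servo_tool:
  targets:
    - [0,0,0,0,0,-1.5,10]
    - [0,0,0,0,0,-1.5,48]
    - [0,0,0,0,0,-1.5,48]
    - [0,0,0,0,0,-1.5,48]
    - [0,0,0,0,0,5,48]
    - [0,0,0,0,0,13,48]
    - [0,0,0,0,0,13,48]
    - [0,0,0,0,0,13,10]
    - [0,0,0,0,0,13,10]
    - [0,0,0,0,0,13,10]
    - [0,0,0,0,0,13,10]
  grip_force: 40

```text
time: 15.45
ee_pos: [0.5006, -0.1853, 0.083]
tool_rot: [179.9, -0.0, 86.2]
force: [-0.5, -0.3, 6.7]
width: 0.0327
finger_force: 39.9
```

>>> servo_tool:
  targets:
    - [0,0,0,-3,0.2,0,10]
    - [0,0,0,-7,0.5,0,10]
    - [0,0,0,-11,0.8,0,10]
    - [0,0,0,-15,1,0,10]
    - [0,0,0,-18,1.2,0,10]
    - [0,0,0,-20,1.4,0,10]
    - [0,0,0,-20,1.4,0,10]

```text
time: 16.32
ee_pos: [0.4809, -0.1842, 0.083]
tool_rot: [179.8, 0.0, 86.2]
force: [2.8, -0.3, 5.8]
width: 0.0329
finger_force: 39.9
```

>>> servo_tool:
  targets:
    - [0,0,0,-1,0,0,10]
    - [0,0,0,-2,0,0,10]
    - [0,0,0,-3,0,0,10]
    - [0,0,0,-4,0,0,10]
    - [0,0,0,-4,0,0,10]

```text
time: 16.95
ee_pos: [0.4784, -0.1842, 0.0831]
tool_rot: [179.7, 0.1, 86.1]
force: [7.5, -0.2, 2.3]
width: 0.0332
finger_force: 39.7
```

Walnut is snug against the pale bar (7.5 N). Release, rise, and go to view wedge A.

>>> servo_tool:
  targets:
    - [0,0,0,1,0,0,55]
    - [0,0,0,1.5,0,0,55]
    - [0,0,0,1.5,0,0,55]
    - [0,0,0,1.5,0,10,55]
    - [0,0,0,1.5,0,40,100]
    - [0,0,0,10,10,85,100]
    - [0,0,0,35,35,130,100]
    - [0,0,0,70,80,167,100]
    - [0,0,0,110,130,167,100]
    - [0,0,0,150,180,167,100]
    - [0,0,0.04,180,230,167,100]
    - [0,0,0.068,180,270,167,100]
    - [0,0,0.068,180,294,167,100]
    - [0,0,0.068,180,294,167,100]
    - [0,0,0.068,180,294,167,100]

```text
time: 18.82
ee_pos: [0.6558, 0.1072, 0.2498]
tool_rot: [180.0, 0.1, 89.9]
force: [0.3, -0.5, -0.8]
width: 0.0853
finger_force: 0.0
```

Run:
```python
from h import *
import pickle
c=snap('wrist','w5');pickle.dump(c,open('w5.pkl','wb'));s=ctrl.sense();print(s['ee_pos'],s['tool_rot'],s['joint_positions'].round())
for P in((.655,.118,.04),(.703,.130,.04),(.695,-.004,.04)):print(proj(c,P))
```

```text
[0.65591539 0.10691386 0.24984938] [1.79970927e+02 7.62162194e-02 8.98151122e+01] [-30.  27.  25.  91. -12.  64.  -2.]
[278.01259634 179.45620808]
[325.50173111 167.60059786]
[313.64957127 285.0700834 ]
```

>>> servo_tool:
  targets:
    - [0,0,0,40,0,0,100]
    - [0,0,0,80,0,0,100]
    - [0,0,0,80,0,0,100]
    - [0,0,0,80,0,0,100]

```text
time: 19.38
ee_pos: [0.7354, 0.1082, 0.2493]
tool_rot: [-179.9, 0.0, 89.9]
force: [-0.2, 0.2, -0.3]
width: 0.0853
finger_force: 0.0
```

Run:
```python
from h import *
import pickle
c=snap('wrist','w6');pickle.dump(c,open('w6.pkl','wb'));s=ctrl.sense();print(s['ee_pos'],s['tool_rot'],s['joint_positions'].round())
a=cv2.imread('pics/w5.png')
cv2.imwrite('pics/j5.png',np.hstack([a[0:420,180:560],c['img'][0:420,160:540,::-1]]))
```

```text
[0.73517452 0.10877644 0.24951787] [-1.79959138e+02  1.09761390e-02  8.99530577e+01] [-27.  35.  25.  79. -15.  69.  -1.]
```

View pics/j5.png

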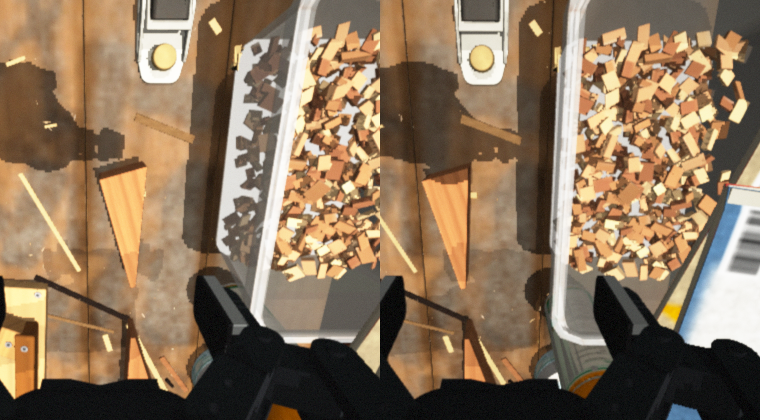

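In the left panel wedge A's top corners are at (99,179), (145,170) and the tip at (133,287). In the right panel they are at (423,182), (468,169) and (464,288). The bin stands to the right at x≥530.

Run:
```python
from h import *
import pickle
a=pickle.load(open('w5.pkl','rb'));b=pickle.load(open('w6.pkl','rb'))
# sub-pixel-ish: wedge mask in w5 & w6, approx triangle
for c,box,pts in((a,(270,160,335,295),[(279,179),(325,170),(313,287)]),(b,(195,160,255,295),[(203,182),(248,169),(244,288)])):
    for z in(.04,): print([ (onz(c,*p,z)[:2]*1000).round().tolist() for p in pts])
for p,q in(((279,179),(203,182)),((325,170),(248,169)),((313,287),(244,288))):
    P,e=tri(a,p,b,q);print((P*1000).round(),round(e*1000,1))
    
bin_=[(onz(a,*p,.08)[:2]*1000).round().tolist() for p in((222+180,240),(245+180,50))];print(bin_)
```

```text
[[656.0, 118.0], [703.0, 128.0], [694.0, -6.0]]
[[658.0, 117.0], [704.0, 130.0], [695.0, -6.0]]
[656. 116.  33.] 1.6
[703. 128.  34.] 2.5
[695.  -8.  36.] 0.5
[[773.0, 67.0], [773.0, 231.0]]
```

Wedge A: N(657,117), F(703,129), tip (694,−7), with top height about 35–40. It has a right angle at the near thick corner, so its base face is near. Grasp on the bisector, 103 mm from the tip.

>>> servo_tool:
  targets:
    - [0,0,0.099,-30,-8,-30,100]
    - [0,0,0.099,-51,-13,-70,100]
    - [0,0,0.099,-51,-13,-120,100]
    - [0,0,0.099,-51,-13,-165,100]
    - [0,0,0.099,-51,-13,-195,100]
    - [0,0,0.099,-51,-13,-209,100]
    - [0,0,0.099,-51,-13,-211,100]
    - [0,0,0.099,-51,-13,-211,20]
    - [0,0,0.099,-51,-13,-211,10]
    - [0,0,0.099,-51,-13,-211,10]
    - [0,0,0.099,-51,-13,-211,10]
    - [0,0,0.099,-51,-13,-211,10]
    - [0,0,0.099,-51,-13,-211,10]
  grip_force: 50

```text
time: 21.05
ee_pos: [0.6857, 0.0973, 0.04]
tool_rot: [179.9, -0.0, 95.7]
force: [-0.8, -0.1, 5.3]
width: 0.0415
finger_force: 49.5
```

>>> servo_tool:
  targets:
    - [0,0,0,0,0,20,10]
    - [0,0,0,0,0,60,10]
    - [0,0,-0.1,-30,-20,100,10]
    - [0,0,-0.22,-80,-50,120,10]
    - [0,0,-0.33,-125,-80,120,10]
    - [0,0,-0.33,-153,-102,120,10]
    - [0,0,-0.33,-153,-102,120,10]
    - [0,0,-0.33,-153,-102,120,10]

```text
time: 22.05
ee_pos: [0.5329, -0.0043, 0.1593]
tool_rot: [179.9, -0.1, 76.8]
force: [0.7, -0.7, -1.9]
width: 0.0417
finger_force: 50.4
```

Run:
```python
from h import *
import pickle
c=snap('wrist','w7');t=snap('top','t7');s=ctrl.sense();print(s['ee_pos'],s['tool_rot'],s['width'],s['force'])
pickle.dump((c,t),open('w7.pkl','wb'))
cv2.imwrite('pics/j7.png',np.hstack([c['img'][:,130:430],cv2.resize(t['img'][180:300,260:400],(490,420),interpolation=cv2.INTER_CUBIC)])[:,:,::-1])
```

```text
[ 0.53307788 -0.00391187  0.15874687] [ 1.79926225e+02 -3.32631190e-02  7.69089249e+01] 0.04161265124249293 [-0.37258911 -0.11554552 -1.31989241]
```

View pics/j7.png

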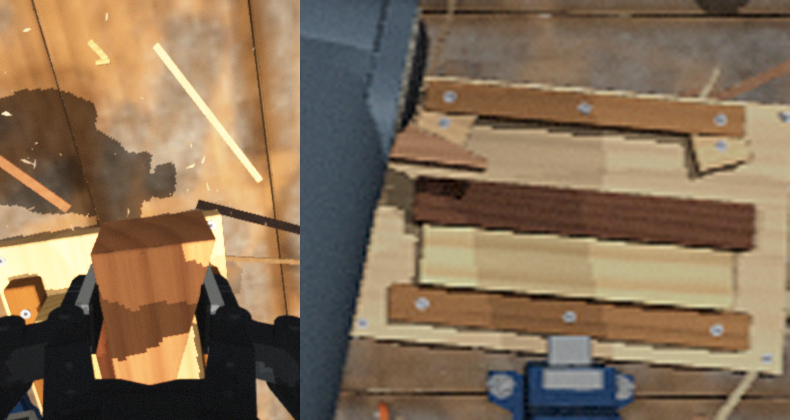

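The wedge is held well and the bars lie parallel and snug. In the right panel the wedge tip is at (487,165), the walnut far edge runs (416,177)–(754,204), and the pale far edge runs (421,225)–(735,251).

Run:
```python
from h import *
import pickle
c,t=pickle.load(open('w7.pkl','rb'))
T=lambda a:(260+(a[0]-300)/3.5,180+a[1]/3.5)
r=np.radians(-3.9);M=np.array([[np.cos(r),np.sin(r)],[-np.sin(r),np.cos(r)]])
bd=lambda P:M@(P[:2]*1000-[479,-180])
for n,a,z in(('tip far',(487,163),.159),('tip near',(487,171),.159),('wal L',(416,177),.068),('wal R',(754,204),.068),('pale L',(421,225),.058),('pale R',(735,251),.058),('fence nail L',(390,285),.038),('fR',(750,312),.038),('rail L',(425,76),.045),('rail R',(746,104),.045)):
    print(n,bd(onz(t,*T(a),z)).round(1))
W=lambda a:(a[0]+130,a[1])
for n,a in(('thick near',(92,255)),('thick far',(213,239)),('near low',(95,375)),('far low',(178,382))):
    print(n,bd(onz(c,*W(a),.158)).round(1))
```

```text
tip far [21.8 76.3]
tip near [16.3 75.9]
wal L [ 15.9 122.2]
wal R [  16.  -126.1]
pale L [-18.4 115.7]
pale R [ -18.9 -116.1]
fence nail L [-63.9 134.9]
fR [ -62.1 -133.6]
rail L [ 94.8 120.8]
rail R [  92.6 -121.5]
thick near [ 22.9 205.9]
thick far [ 71.6 204.9]
near low [ 11.4 146.9]
far low [ 48.3 136.6]
```

The frame checks out: pale centred within 0.5 mm, walnut −2 mm, walnut far face at x≈16. The wedge is tilted about 2°, so I correct that and lower it.

>>> servo_tool:
  targets:
    - [0,0,0.03,0,0,-30,10]
    - [0,0,0.03,0,0,-65,10]
    - [0,0,0.03,0,0,-88,10]
    - [0,0,0.03,0,0,-98,10]
    - [0,0,0.03,0,0,-100,10]
    - [0,0,0.03,0,0,-101,10]
    - [0,0,0.03,0,0,-101,10]

```text
time: 23.02
ee_pos: [0.5327, -0.0047, 0.0581]
tool_rot: [179.9, -0.0, 78.5]
force: [-0.4, -0.3, -0.8]
width: 0.0415
finger_force: 50.4
```

>>> servo_tool:
  targets:
    - [0,0,0,-1,-4,0,10]
    - [0,0,0,-2,-9,0,10]
    - [0,0,0,-3,-14,0,10]
    - [0,0,0,-3.5,-19,0,10]
    - [0,0,0,-4,-23,0,10]
    - [0,0,0,-4,-25,0,10]
    - [0,0,0,-4,-25,0,10]

```text
time: 23.9
ee_pos: [0.5287, -0.0298, 0.058]
tool_rot: [179.9, -0.1, 78.5]
force: [0.9, 2.4, 4.7]
width: 0.0414
finger_force: 50.8
```

>>> servo_tool:
  targets:
    - [0,0,0,0,-2,0,10]
    - [0,0,0,-0.3,-4,0,10]
    - [0,0,0,-0.5,-6,0,10]
    - [0,0,0,-0.5,-7,0,10]
    - [0,0,0,-0.5,-7,0,10]

```text
time: 24.52
ee_pos: [0.528, -0.0357, 0.058]
tool_rot: [180.0, -0.1, 78.6]
force: [0.6, 5.1, 5.9]
width: 0.0415
finger_force: 50.8
```

>>> servo_tool:
  targets:
    - [0,0,0,0,0,0,75]
    - [0,0,0,0,0,0,75]
    - [0,0,0,0,0,0,75]
    - [0,0,0,0,0,5,75]
    - [0,0,0,0,0,30,75]
    - [0,0,0,0,0,80,100]
    - [0,0,0,30,-10,130,100]
    - [0,0,0.08,80,-30,170,100]
    - [0,0,0.165,130,-45,192,100]
    - [0,0,0.165,165,-60,192,100]
    - [0,0,0.165,165,-63,192,100]
    - [0,0,0.165,165,-63,192,100]

```text
time: 26.02
ee_pos: [0.6914, -0.1001, 0.2488]
tool_rot: [-179.9, -0.0, 87.9]
force: [-0.1, -0.3, -0.1]
width: 0.0859
finger_force: 0.0
```

Run:
```python
from h import *
import pickle
c=snap('wrist','w8');pickle.dump(c,open('w8.pkl','wb'));s=ctrl.sense();print(s['ee_pos'],s['tool_rot'],s['joint_positions'].round())
```

```text
[ 0.69134106 -0.09963454  0.24901266] [-1.79915924e+02 -2.87478546e-02  8.79714271e+01] [-14.  31.  28.  86. -15.  67.  15.]
```

>>> servo_tool:
  targets:
    - [0,0,0,40,0,0,100]
    - [0,0,0,70,0,0,100]
    - [0,0,0,70,0,0,100]
    - [0,0,0,70,0,0,100]

```text
time: 26.58
ee_pos: [0.7613, -0.0995, 0.2493]
tool_rot: [-179.9, -0.0, 88.0]
force: [-0.6, -0.7, 0.5]
width: 0.0853
finger_force: 0.0
```

Run:
```python
from h import *
import pickle
c=snap('wrist','w9');pickle.dump(c,open('w9.pkl','wb'));s=ctrl.sense();print(s['ee_pos'],s['tool_rot'],s['joint_positions'].round())
a=cv2.imread('pics/w8.png')
cv2.imwrite('pics/j9.png',np.hstack([a[:,80:480],c['img'][:,100:500,::-1]]))
```

```text
[ 0.76124999 -0.09975194  0.24959361] [-1.79952733e+02 -1.85771094e-02  8.79750507e+01] [-11.  38.  28.  75. -18.  72.  15.]
```

View pics/j9.png

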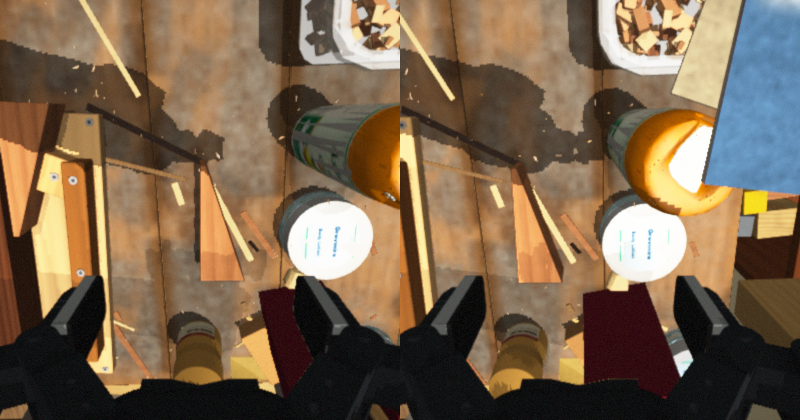

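Left panel: wedge B's tip is at (205,164), thick corners at (201,281) and (244,280). Right panel: tip (517,165), thick corners (518,282) and (562,281). The glue bottle's top is at (197,350), close behind the thick end. A white jar is at (328,238). Wedge A sits in its slot.

Run:
```python
from h import *
import pickle
a=pickle.load(open('w8.pkl','rb'));b=pickle.load(open('w9.pkl','rb'));t=pickle.load(open('w7.pkl','rb'))[1]
for n,p,q in(('tip',(205,164),(517,165)),('near',(201,281),(518,282)),('far',(244,280),(562,281))):
    p=(p[0]+80,p[1]);q=(q[0]-300,q[1]);P,e=tri(a,p,b,q)
    print(n,(P*1000).round(),round(e*1000,1),(onz(a,*p,.04)*1000).round(),(onz(b,*q,.04)*1000).round())
print('jar',[(onz(a,x+80,y,.05)*1000).round() for x,y in((280,238),(373,238))])
# glue bottle red spout in the top view
k=blob(t,(360,140,410,190),lambda s:(s[...,0]>130)&(s[...,1]<70)); u,v=k.mean(0);print(u,v,onz(t,u,v,.155))
```

```text
tip [698. -73.  33.] 2.0 [698. -73.  40.] [700. -71.  40.]
near [ 690. -201.   46.] 1.4 [ 690. -205.   40.] [ 688. -203.   40.]
far [ 738. -205.   39.] 1.4 [ 738. -205.   40.] [ 738. -204.   40.]
jar [array([ 774., -152.,   50.]), array([ 871., -155.,   50.])]Traceback (most recent call last):
  File "<stdin>", line 9, in <module>
  File "h.py", line 26, in blob
    cs,_=cv2.findContours(m,cv2.RETR_EXTERNAL,cv2.CHAIN_APPROX_NONE); k=max(cs,key=cv2.contourArea)
                                                                        ~~~^^^^^^^^^^^^^^^^^^^^^^^^
ValueError: max() iterable argument is empty
```

>>> servo_tool:
  targets:
    - [0,0,0.08,-25,-40,-30,76]
    - [0,0,0.157,-51,-78,-60,76]
    - [0,0,0.157,-51,-78,-110,76]
    - [0,0,0.157,-51,-78,-160,76]
    - [0,0,0.157,-51,-78,-195,76]
    - [0,0,0.157,-51,-78,-207,76]
    - [0,0,0.157,-51,-78,-210,76]
    - [0,0,0.157,-51,-78,-210,76]
    - [0,0,0.157,-51,-78,-210,10]
    - [0,0,0.157,-51,-78,-210,10]
    - [0,0,0.157,-51,-78,-210,10]
    - [0,0,0.157,-51,-78,-210,10]
    - [0,0,0.157,-51,-78,-210,10]

```text
time: 28.25
ee_pos: [0.7124, -0.1783, 0.0415]
tool_rot: [179.9, 0.0, 97.0]
force: [-1.3, -0.1, 6.5]
width: 0.0417
finger_force: 49.6
```

>>> servo_tool:
  targets:
    - [0,0,0,0,0,20,10]
    - [0,0,0,0,0,60,10]
    - [0,0,0,-15,0,105,10]
    - [0,0,0,-60,0,120,10]
    - [0,0,-0.027,-115,-10,120,10]
    - [0,0,-0.027,-165,-40,120,10]
    - [0,0,-0.027,-195,-85,120,10]
    - [0,0,-0.027,-204,-130,120,10]
    - [0,0,-0.027,-204,-165,120,10]
    - [0,0,-0.027,-204,-182,120,10]
    - [0,0,-0.027,-204,-182,120,10]
    - [0,0,-0.027,-204,-182,120,10]

```text
time: 29.75
ee_pos: [0.5081, -0.3577, 0.1591]
tool_rot: [180.0, -0.1, 95.6]
force: [-0.2, 0.3, -1.4]
width: 0.0419
finger_force: 50.3
```

Run:
```python
from h import *
import pickle
c=snap('wrist','w10');t=snap('top','t10');s=ctrl.sense();print(s['ee_pos'],s['tool_rot'],s['width'],s['force'])
pickle.dump((c,t),open('w10.pkl','wb'))
cv2.imwrite('pics/j10.png',np.hstack([c['img'][:,130:430],cv2.resize(t['img'][180:300,270:410],(490,420),interpolation=cv2.INTER_CUBIC)])[:,:,::-1])
```

```text
[ 0.50818598 -0.35779433  0.15914164] [ 1.79997662e+02 -8.00486370e-02  9.55967075e+01] 0.041721786928849314 [-0.2011959   0.37604051 -1.52936632]
```

View pics/j10.png

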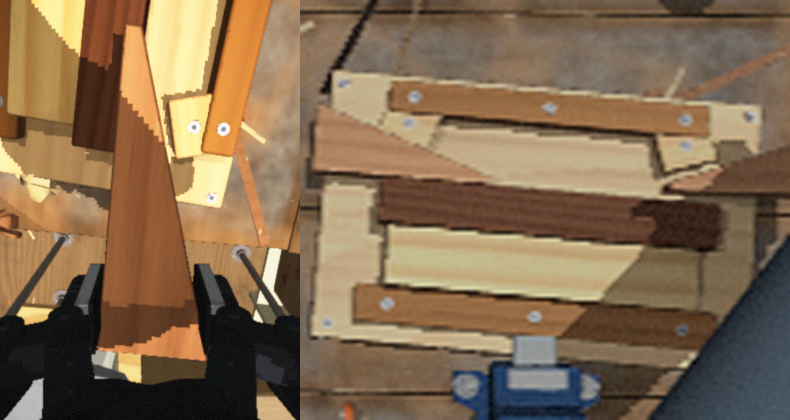

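Wedge B is in the hand with its tip over the slot. In the left panel the tip spans (125–141, 27) and the thick end (99,348)–(206,360). In the top panel the tip is at (664,188). Wedge A's tip is at (495,180), close against the walnut.

Run:
```python
from h import *
import pickle
c,t=pickle.load(open('w10.pkl','rb'))
T=lambda a:(270+(a[0]-300)/3.5,180+a[1]/3.5)
r=np.radians(-3.9);M=np.array([[np.cos(r),np.sin(r)],[-np.sin(r),np.cos(r)]])
bd=lambda P:(M@(P[:2]*1000-[479,-180])).round(1)
print('top: B tip',bd(onz(t,*T((664,189)),.159)),'A tip',bd(onz(t,*T((495,180)),.058)),'A thick near',bd(onz(t,*T((315,172)),.058)),'A far',bd(onz(t,*T((317,106)),.058)))
for n,a in(('tip n',(125,28)),('tip f',(141,27)),('thick n',(99,348)),('thick f',(206,360))):print(n,bd(onz(c,a[0]+130,a[1],.159)))
```

```text
top: B tip [ 15.6 -68.5] A tip [21.3 37.6] A thick near [ 16.6 171.2] A far [ 66.  173.8]
tip n [ 16.4 -73.9]
tip f [ 21.4 -72.7]
thick n [  22.8 -199.4]
thick f [  70.7 -198.1]
```

>>> servo_tool:
  targets:
    - [0,0,-0.045,0,0,-30,10]
    - [0,0,-0.045,0,0,-65,10]
    - [0,0,-0.045,0,0,-86,10]
    - [0,0,-0.045,0,0,-96,10]
    - [0,0,-0.045,0,0,-99,10]
    - [0,0,-0.045,0,0,-99.5,10]
    - [0,0,-0.045,0,0,-99.5,10]

```text
time: 30.72
ee_pos: [0.508, -0.3602, 0.0607]
tool_rot: [179.9, 0.0, 92.9]
force: [-0.3, -0.4, -2.0]
width: 0.0419
finger_force: 50.3
```

>>> servo_tool:
  targets:
    - [0,0,0,0,4,0,10]
    - [0,0,0,-1,9,0,10]
    - [0,0,0,-1.5,14,0,10]
    - [0,0,0,-2,18,0,10]
    - [0,0,0,-2,20,0,10]
    - [0,0,0,-2,20,0,10]

```text
time: 31.48
ee_pos: [0.5058, -0.3395, 0.0599]
tool_rot: [180.0, -0.0, 92.9]
force: [1.0, 0.2, -1.0]
width: 0.0419
finger_force: 50.1
```

>>> servo_tool:
  targets:
    - [0,0,0,0,2,-1,10]
    - [0,0,0,0.3,4,-1,10]
    - [0,0,0,0.4,6,-1,10]
    - [0,0,0,0.5,8,-1,10]
    - [0,0,0,0.5,8,-1,10]

```text
time: 32.1
ee_pos: [0.5064, -0.3323, 0.0594]
tool_rot: [179.9, 0.1, 92.9]
force: [0.1, -2.8, 6.3]
width: 0.042
finger_force: 50.7
```

>>> servo_tool:
  targets:
    - [0,0,0,0,0,0,75]
    - [0,0,0,0,0,0,75]
    - [0,0,0,0,0,0,75]
    - [0,0,0,0,0,10,75]
    - [0,0,0,0,0,40,75]
    - [0,0,-0.119,0,-20,60,0]
    - [0,0,-0.119,-4,-55,60,0]
    - [0,0,-0.119,-4,-55,60,0]
    - [0,0,-0.119,-4,-55,60,0]
    - [0,0,-0.119,-4,-55,30,0]
    - [0,0,-0.119,-4,-55,0,0]
    - [0,0,-0.119,-4,-55,-8,0]
    - [0,0,-0.119,-4,-55,-8,0]
  grip_force: 30

```text
time: 33.72
ee_pos: [0.5023, -0.3861, 0.0508]
tool_rot: [-180.0, -0.0, 86.1]
force: [-0.9, 0.3, 0.7]
width: -0.0
finger_force: 0.0
```

>>> servo_tool:
  targets:
    - [0,0,0,0.3,5,0,0]
    - [0,0,0,0.7,10,0,0]
    - [0,0,0,1,14,0,0]
    - [0,0,0,1.2,17,0,0]
    - [0,0,0,1.2,17,0,0]

```text
time: 34.35
ee_pos: [0.5033, -0.3695, 0.0509]
tool_rot: [180.0, -0.0, 86.1]
force: [-0.1, -0.2, -0.4]
width: 0.0
finger_force: 0.0
```

>>> servo_tool:
  targets:
    - [0,0,0,0.1,1.5,0,0]
    - [0,0,0,0.2,3,0,0]
    - [0,0,0,0.3,4.5,0,0]
    - [0,0,0,0.3,4.5,0,0]

```text
time: 34.85
ee_pos: [0.5035, -0.3653, 0.0509]
tool_rot: [180.0, 0.0, 86.0]
force: [0.3, -1.3, 0.8]
width: -0.0002
finger_force: 0.3
```

>>> servo_tool:
  targets:
    - [0,0,0,0.1,1,0,0]
    - [0,0,0,0.1,2,0,0]
    - [0,0,0,0.2,3,0,0]
    - [0,0,0,0.2,3,0,0]

```text
time: 35.35
ee_pos: [0.5032, -0.363, 0.0509]
tool_rot: [-180.0, 0.1, 86.0]
force: [-0.9, -1.4, 0.2]
width: -0.0001
finger_force: 1.7
```

>>> servo_tool:
  targets:
    - [0,0,0,0.1,1,0,0]
    - [0,0,0,0.1,2,0,0]
    - [0,0,0,0.1,2,0,0]

```text
time: 35.72
ee_pos: [0.503, -0.3625, 0.051]
tool_rot: [180.0, 0.2, 86.0]
force: [-2.4, -6.2, -0.4]
width: 0.0003
finger_force: 3.2
```

>>> servo_tool:
  targets:
    - [0,0,0,0,1,0,0]
    - [0,0,0,0.1,2,0,0]
    - [0,0,0,0.1,2,0,0]

```text
time: 36.1
ee_pos: [0.503, -0.3623, 0.0512]
tool_rot: [179.9, 0.4, 85.9]
force: [-3.1, -9.8, -2.1]
width: 0.0003
finger_force: 4.9
```

>>> servo_tool:
  targets:
    - [0,0,0,0,1,0,0]
    - [0,0,0,0,1.5,0,0]
    - [0,0,0,0,1.5,0,0]

```text
time: 36.48
ee_pos: [0.5029, -0.3623, 0.0515]
tool_rot: [179.9, 0.5, 85.9]
force: [-1.4, -12.5, -3.2]
width: 0.0001
finger_force: 6.2
```

>>> servo_tool:
  targets:
    - [0,0,0,0,-8,0,0]
    - [0,0,0,-1,-25,0,0]
    - [0,0,0,-1,-25,40,0]
    - [0,0,0,-1,-25,90,0]
    - [0,0,0,0,0,120,0]
    - [0,0,0,5,55,120,0]
    - [0,0,0,9,112,120,0]
    - [0,0,0,13,170,120,0]
    - [0,0,0,17,228,120,0]
    - [0,0,0,22,285,120,0]
    - [0,0,0,27,340,120,0]
    - [0,0,0,27,373,110,0]
    - [0,0,0,27,373,60,0]
    - [0,0,0,27,373,20,0]
    - [0,0,0,27,373,0,0]
    - [0,0,0,27,373,0,0]

```text
time: 38.48
ee_pos: [0.53, 0.0163, 0.0495]
tool_rot: [-179.8, 0.0, 86.1]
force: [0.6, 0.0, -0.5]
width: -0.0002
finger_force: 0.0
```

>>> servo_tool:
  targets:
    - [0,0,0,-0.2,-4,0,0]
    - [0,0,0,-0.5,-8,0,0]
    - [0,0,0,-0.8,-11,0,0]
    - [0,0,0,-1,-14,0,0]
    - [0,0,0,-1,-14,0,0]

```text
time: 39.1
ee_pos: [0.53, 0.002, 0.0511]
tool_rot: [180.0, -0.0, 86.0]
force: [0.6, 0.6, -0.5]
width: -0.0001
finger_force: 0.0
```

>>> servo_tool:
  targets:
    - [0,0,0,-0.1,-1.5,0,0]
    - [0,0,0,-0.2,-3,0,0]
    - [0,0,0,-0.2,-3,0,0]

```text
time: 39.48
ee_pos: [0.5295, 0.0001, 0.0508]
tool_rot: [-180.0, -0.1, 86.1]
force: [-0.7, 4.0, 2.7]
width: -0.0002
finger_force: 2.0
```

>>> servo_tool:
  targets:
    - [0,0,0,-0.1,-1,0,0]
    - [0,0,0,-0.2,-2,0,0]
    - [0,0,0,-0.2,-2,0,0]

```text
time: 39.85
ee_pos: [0.529, -0.0008, 0.0509]
tool_rot: [-179.9, -0.1, 86.1]
force: [-2.0, 6.7, 4.3]
width: 0.0
finger_force: 3.3
```

>>> servo_tool:
  targets:
    - [0,0,0,-0.1,-1,0,0]
    - [0,0,0,-0.1,-2,0,0]
    - [0,0,0,-0.1,-3,0,0]
    - [0,0,0,-0.1,-3,0,0]

```text
time: 40.35
ee_pos: [0.5289, -0.0012, 0.0509]
tool_rot: [-179.9, -0.3, 86.2]
force: [-1.9, 11.9, 5.9]
width: -0.0
finger_force: 6.0
```

>>> servo_tool:
  targets:
    - [0,0,0,0,-1,0,0]
    - [0,0,0,0,-1,0,0]
    - [0,0,0,0,8,0,0]
    - [0,0,0,1,30,0,0]
    - [0,0,0,1,30,45,0]
    - [0,0,0,1,30,100,0]
    - [0,0,0,-10,10,155,0]
    - [0,0,0,-20,-20,205,0]
    - [0,0,0,-30,-50,255,0]
    - [0,0,0,-40,-80,300,0]
    - [0,0,0,-49,-92,340,0]
    - [0,0,0,-49,-92,340,0]
    - [0,0,0,-49,-92,340,0]

```text
time: 41.98
ee_pos: [0.48, -0.0979, 0.3898]
tool_rot: [-179.9, 0.0, 86.0]
force: [-0.2, 0.6, -0.2]
width: -0.0001
finger_force: 0.0
```

Run:
```python
from h import *
import pickle
c=snap('wrist','w11');s=ctrl.sense();print(s['ee_pos'],s['tool_rot']);pickle.dump(c,open('w11.pkl','wb'))
cv2.imwrite('pics/w11c.png',cv2.resize(c['img'][30:350,130:440,::-1],None,fx=1.85,fy=1.85,interpolation=cv2.INTER_CUBIC))
```

```text
[ 0.47992577 -0.09748764  0.38933966] [-1.79863167e+02  3.02305144e-02  8.60644284e+01]
```

View pics/w11c.png

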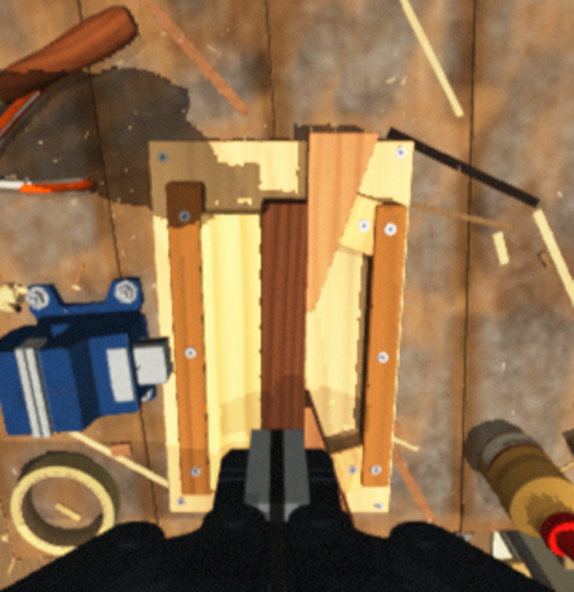

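The bars lie tight together. Wedge A is in its slot against the left cleat with its tip at (310,312), and wedge B is opposite with its tip at (307,392). The bottle is undisturbed.

Run:
```python
from h import *
import pickle
c=pickle.load(open('w11.pkl','rb'))
r=np.radians(-3.9);M=np.array([[np.cos(r),np.sin(r)],[-np.sin(r),np.cos(r)]])
bd=lambda P:(M@(P[:2]*1000-[479,-180])).round(1)
W=lambda a:(130+a[0]/1.85,30+a[1]/1.85)
for n,a,z in(('A tip',(310,312),.058),('A thick n',(308,133),.058),('A thick f',(379,133),.058),('B tip',(307,392),.058),('wal L near',(262,203),.068),('wal L far',(307,203),.068),('pale L',(212,213),.058),('boardTL',(150,142),.018),('boardTR',(413,142),.018),('BL',(170,512),.018),('BR',(390,512),.018)):print(n,bd(onz(c,*W(a),z)))
```

```text
A tip [21.6 40. ]
A thick n [ 18.1 170.5]
A thick f [ 68.2 170.4]
B tip [ 20.2 -26.6]
wal L near [-14.5 123.1]
wal L far [ 17.6 123.1]
pale L [-51.4 115.2]
boardTL [-101.5  165. ]
boardTR [101.2 164.6]
BL [-104.4 -164.5]
BR [ 101.9 -164.9]
```

Run:
```python
from h import *
import pickle
c=pickle.load(open('w11.pkl','rb'))
r=np.radians(-3.9);M=np.array([[np.cos(r),np.sin(r)],[-np.sin(r),np.cos(r)]])
for y in range(20,72,4):
    o=[]
    for s in(1,-1):
        P=M.T@np.array([19.5 ,s*y])+[479,-180]; u,v=proj(c,np.r_[P/1000,.058]).round().astype(int); o.append((int(u),int(v),c['img'][v,u].tolist()))
    print(y,*o)
```

```text
20 (296, 212, [252, 237, 161]) (296, 238, [247, 216, 139])
24 (296, 209, [252, 236, 161]) (296, 240, [214, 164, 101])
28 (296, 207, [252, 235, 162]) (295, 243, [75, 46, 29])
32 (296, 204, [252, 235, 160]) (295, 245, [75, 46, 24])
36 (296, 201, [252, 235, 161]) (295, 248, [76, 47, 30])
40 (296, 199, [248, 224, 146]) (295, 250, [166, 103, 59])
44 (296, 196, [246, 180, 107]) (295, 253, [222, 144, 85])
48 (296, 193, [247, 181, 108]) (295, 255, [222, 144, 83])
52 (296, 190, [247, 186, 111]) (295, 257, [223, 144, 85])
56 (296, 188, [246, 178, 106]) (295, 260, [224, 146, 87])
60 (296, 185, [230, 152, 88]) (295, 262, [227, 151, 87])
64 (296, 182, [228, 153, 89]) (295, 265, [226, 148, 88])
68 (296, 179, [228, 151, 88]) (295, 267, [219, 142, 83])
```

Both wedge tips stand about 40 mm from the middle of the board, as they should when snug. Handing in.

```bash
python3 -c "
from bench import ctrl
print(ctrl.hand_in())"
```

```text
the job is handed in; nothing more can be done
None
```

The job is handed in: both bars are centred to about 2 mm and snug against the fence, and both wedges were seated with about 12–13 N, tips 40 mm from the middle of the board; the clock was at about 42 s and I got no verdict back.

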